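# Hook the drying bracket into the slotted upright and press it locked

## Task

Take the loose red bracket from the blue crate, hook it into the two slots of the grey upright below the arm that is already fitted, and press it down fully home until the yellow catch springs out over its top edge and locks it. Let go of it, and leave the dishes, the container and the stirring stick where they are.

Things in the scene. Friction and masses are not known exactly. Their poses are not given: they have to be found in the camera images.
- bracket: Loose red bracket with two steel hooks, 0.14 to 0.23 kg, standing on its flange on the crate. Origin: middle of the lower edge of the back plate's rear face; x to the hook side, z up, arm to -x. Back plate x -6..0, y +-20, z 0..110 mm. Flange x -120..-6, y +-25, z 0..6. End lip x -120..-114, y +-25, z 0..22. Centre of mass about 50 mm out along the arm
- rib (a point): Place to grip the bracket, at x -60, y 0, z 34 mm in its frame, axes as the bracket's: on the upright rib along the middle of the flange, 14 mm thick, x -112..-6, y +-7, z 6..50 mm of the bracket
- hooks (a point): Tip of the bracket's lower hook, at x 11, y 0, z 2 mm in its frame. Two equal hooks, 10 mm wide, 50 mm apart in height: necks 10 mm high, undersides at bracket z 16 and 66 mm, reach to x 14 mm; at their ends fingers (x 7..14 mm) hang 14 mm below the necks' undersides
- upright: Fixed grey slotted upright, 60 mm wide, 440 mm high, sheet 5 mm thick, on a foot 130 mm square (x -20..110), 12 mm high. Origin: middle of its front face at table height; x points into the sheet, the way the hooks go in, z up. Two slots, 16 mm wide, centred at y 0: z 116..150 and z 166..200 mm (black marks higher up are only drawn)
- overhang (a point): Front end of the red upper arm already fitted on the upright, middle of its underside: at x -100, y 0, z 345 mm of the upright. The arm is 20 mm wide, 22 mm high, with 8 mm cross rods (+-74 mm in y) 15 and 65 mm behind this end. It leaves no room for a gripper coming straight down on the bracket below: lean it back, away from the upright
- seat (a point): Where the bracket's origin lies when fully home (necks on the slots' lower ends): on the upright's front face, 100 mm above the table; axes as the upright's. The hooks pass through the slots only with the bracket's origin 14 to 24 mm above this point; the bracket then goes straight down
- catch (a joint): Yellow spring catch, 24 wide, 14 mm high, standing 8 mm out of the front face, 112..126 mm above seat. Value: metres pushed in (0 = out, max 0.012); about 1 N to start, 3 N when flush (0.008). The back plate pushes it in as the hooks enter; once the bracket is fully down it springs out over the plate's top edge and locks; a locked bracket lies 0 to 2.5 mm above seat
- buffer (a joint): Black rubber buffer on the front face under the back plate, 40 mm wide, 13 mm deep, top 8 mm above seat. Value: metres pressed down; about 1.6 N to start, 4 N at 0.008. The bracket's weight alone does not lock it: it takes a push down of about 4 to 12 N, through the grip or on the rib near the back plate
- crate: Fixed upturned blue crate, 340 (x) x 560 (y) x 120 mm high; origin under its centre at table height
- bowl: Aluminium bowl, 108 mm across the rim, 45 mm high, standing on the crate, a bystander. Origin: centre of its underside
- cup: Stainless cup, 72 mm across, 85 mm high, standing on the crate, a bystander. Origin: centre of its underside
- container: Green lidded container, 84 mm across, 80 mm high, standing on the crate, a bystander. Origin: centre of its underside
- plate: Orange melamine plate, 140 mm across, 18 mm high, standing on the crate, a bystander. Origin: centre of its underside
- stick: Wooden stirring stick, 160 x 14 x 8 mm, lying along its x axis, standing on the crate, a bystander. Origin: centre of its underside
Things that resemble listed ones, but are neither listed nor needed, are in the scene too. Of the things like the bracket, leave any that is black; of the rest the smaller one is meant.

How it is judged (in metres and radians):
At the end, for the whole second after the job is handed in: The bracket hangs in the slots, its origin within 6 mm (5 mm high) of seat, upright within about 7 degrees, at rest, with the yellow catch sprung out again (less than 2.5 mm pushed in) (x of bracket in the frame of seat between -0.006 and 0.003 m and y of bracket in the frame of seat between -0.006 and 0.006 m and z of bracket in the frame of seat between -0.003 and 0.0045 m and angle between bracket's own z axis and vertical below 0.12 rad and value of joint catch below 0.0025 m and linear speed of bracket below 0.02 m/s); the robot touches nothing.
It fails at once if the bowl is shifted by more than 30 mm or tipped over (distance of bowl from where it was at the start of the episode above 0.03 m or angle between bowl's own z axis and vertical above 0.5 rad).
It fails at once if the cup is shifted by more than 30 mm or tipped over (distance of cup from where it was at the start of the episode above 0.03 m or angle between cup's own z axis and vertical above 0.5 rad).
It fails at once if the container is shifted by more than 30 mm or tipped over (distance of container from where it was at the start of the episode above 0.03 m or angle between container's own z axis and vertical above 0.5 rad).
It fails at once if the plate is shifted by more than 30 mm or tipped over (distance of plate from where it was at the start of the episode above 0.03 m or angle between plate's own z axis and vertical above 0.5 rad).
It fails at once if the stick is shifted by more than 30 mm or tipped over (distance of stick from where it was at the start of the episode above 0.03 m or angle between stick's own z axis and vertical above 0.5 rad).
It also fails if it takes over 64 s, if anything falls off the work surface, if the arm or the gripper's body presses on something with over 40 N, if the wrist force passes 120 N, or if a joint passes its speed limit or range.

## Robot

A 6-joint arm with a two-finger parallel gripper is mounted at the origin on the work surface. World frame = base frame: x ahead of the robot, y to its left, z up, the work surface at z = 0. Lengths are in mm, angles in rad, forces in N, time in s.
With the tool pointing down it reaches from about 275 to 1000 mm from the base axis. Payload 8.4 kg.
Tool frame: the origin (TCP) lies midway between the tips of the shut fingers; the grasp point (between the pads) lies 19 mm behind it; z points along the fingers, y is the line along which they close (so a half turn about z gives the same grasp; the last joint's range is limited). The gripper opens to 85 mm and grips with 20 to 120 N. Pads are 22 mm wide; open, the fingers measure 114 mm over their backs; the gripper's body (76 mm by 85 mm) begins 54 mm behind the grasp point. The pads swing forward as they close: fully open they stand 13 mm farther back than shut.
Start: joints at [-1.341, 0.353, 1.633, -0, 1.155, -0.002], TCP at [143.579, -608.287, 231.281] pointing down, gripper open.
Joint ranges: [-2.63, 2.63], [-0.92, 2.1], [0.06, 2.66], [-1.3, 4.44], [0, 2.69], [-3.02, 3.02]. Speed limits (rad/s): [2.22, 2.22, 2.79, 3.14, 3.14, 3.14].

## Interface

Orientations are given as [roll, pitch, yaw] about the fixed x, y, z axes, in that order (R = Rz(yaw) Ry(pitch) Rx(roll)).
In Python, from rig import r gives the robot as it stands.
- The arm moves only by the tool servo_tool, never from a script. Its argument "deltas" is a list of rows, each an object of numbers: "x", "y", "z": the shift along the world's x, y, z in mm; "rx", "ry", "rz": the turn, a rotation vector about the world's x, y, z in rad; "gripper": the gripper's target within -1 to 1 (fully open at 1, half-way at 0, shut at -1). A call has 1 to 10 rows; each row is the pose to reach, as a shift and turn from the pose commanded when the call began; what a row does not reach only later rows make up. A row lasts 1/10 s, in which the tool goes at most 50 mm and 8.59 degrees, less where a joint would pass 70% of its speed; a pose out of reach is approached as far as the arm can. A call with a gripper value outside its range is refused whole. The fingers move at their own pace and stop on an object; "newtons" is the grip in N (left out, the last holds). Time passes only in rows, so rows that repeat a pose let the fingers close. It gives the time, the measured TCP pose, the force, the opening and the grip force at its end, in the units of the state.
- r.sense(): the state, without advancing time (a new reading comes with each control period).
- r.grab_frame(name): name is "scene" or "top" or "wrist"; returns the picture (480x640x3 uint8, blue, green, red); there is no depth.
- r.camera_params(name): a dict with "mtx" (3x3 intrinsics, pixels), "eye" and "orientation" of the camera in the world. Camera axes: x right, y down, z forward; pixel columns grow to the right and rows downward; lengths in mm; the calibration is good to about 2 mm. A picture is of the moment at which its call begins: read the wrist's pose just before it. camera_params takes no time and is no camera call; for the wrist camera it gives the pose at the moment of the call.
- r.sign_off(): hands the job in; it is judged then, once.
Trained networks look in the newest picture that a camera, given by its name, has taken for a name from the list of things; names that differ only in an ending like _2 or _b are one class to them, and where a whole thing is asked for, a point or a joint stands for the part that bears it (a point fixed in the world has none). Each returns a list of dicts, best first, with "conf" (0 to 1); they miss things now and then, are a little off and sometimes report something else, mostly with a low value. They report only what shows in the picture. A call takes as long as a camera call. They do not tell look-alikes from the thing itself.
- r.recognise(name, camera): "box" ([left, top, width, height] in pixels, round what is visible of it).
The state is a dict: "clock": time; "qpos": joint angles; "qvel": joint speeds; "joint_efforts": joint torques, N m; "eef_pos": TCP position; "tcp_rot": TCP orientation; "contact_force": force on the tool from outside, world axes, zero at the start; "wrist_torque": the same for the moment, N m; "opening": opening from 0.0 (shut) to 1.0 (fully open); "grasp_force": force on a finger pad.
Only numpy, scipy, OpenCV 4.12 (cv2) and the standard library are available. Lean on these libraries where they do the work, as an engineer would, in place of code of your own. Each camera call takes 0.05 s, during which the arm holds its last target. There are 200 camera calls.

## Working session

There is one attempt and no reset: what is moved stays moved. The work goes in short steps, Python scripts to look and compute and a tool call to move; the robot and the scene stay as the last step left them, time stands still between calls to the robot, and variables do not carry over. Pictures are saved under pics/ and viewed, at most 10 in all, crops included, and the job is handed in when it is done.

Besides the shell and the picture viewer there is one more tool, called after ">>>" by a JSON object that holds its "name" and its "arguments", one argument or row to a line. servo_tool: Moves the arm, as the interface text tells. Its arguments: {"type":"object","properties":{"deltas":{"type":"array","items":{"type":"object","properties":{"x":{"type":"number"},"y":{"type":"number"},"z":{"type":"number"},"rx":{"type":"number"},"ry":{"type":"number"},"rz":{"type":"number"},"gripper":{"type":"number"}}}},"newtons":{"type":"number"}},"required":["deltas"]}

```bash
mkdir -p pics; ls; python3 - <<'E'
from rig import r
import cv2,numpy as np
a=r.grab_frame("scene");b=r.grab_frame("top")
cv2.imwrite("pics/scene.png",a);cv2.imwrite("pics/top.png",b)
for c in("scene","top"):
    print(c,r.camera_params(c))
    for n in("bracket","upright","catch","bowl","cup","container","plate","stick"):
        print(n,[( [round(v) for v in d["box"]],round(d["conf"],2)) for d in r.recognise(n,c)])
print(r.sense())
E
```

```text
pics
scene {'mtx': array([[498.61627696,   0.        , 325.21075662],
       [  0.        , 498.61627696, 247.40973438],
       [  0.        ,   0.        ,   1.        ]]), 'eye': array([ 776.19195775, -617.84211331, 1067.81411767]), 'orientation': array([-2.49963785, -0.00350599,  0.46736142])}
bracket [([282, 171, 35, 63], 0.75), ([360, 162, 60, 53], 0.66), ([410, 114, 67, 165], 0.22)]
upright [([412, 112, 64, 168], 0.82)]
catch [([445, 197, 3, 6], 0.53), ([348, 235, 57, 46], 0.46)]
bowl [([291, 331, 56, 50], 0.78)]
cup [([252, 308, 38, 46], 0.85), ([411, 113, 65, 168], 0.26)]
container [([350, 354, 45, 59], 0.73)]
plate [([209, 362, 73, 70], 0.96)]
stick [([284, 400, 81, 45], 0.77), ([413, 115, 62, 164], 0.16)]
top {'mtx': array([[606.77936647,   0.        , 329.89920674],
       [  0.        , 606.77936647, 240.35706615],
       [  0.        ,   0.        ,   1.        ]]), 'eye': array([ 396.56039925,  -45.44758946, 1430.20459486]), 'orientation': array([-3.06794582, -0.01213221, -1.58979737])}
bracket [([205, 302, 50, 59], 0.94), ([268, 166, 31, 67], 0.69)]
upright [([148, 113
[... 244 characters left out ...]
], 0.64)]
{'clock': 0.9, 'qpos': array([-1.34141165e+00,  3.52969578e-01,  1.63338835e+00, -5.11791698e-05,
        1.15521602e+00, -2.38549906e-03]), 'qvel': array([-0.00013137,  0.00134645,  0.00024251, -0.00251533,  0.00139694,
        0.00176236]), 'joint_efforts': array([ 2.46775562e-03, -6.05153203e+01, -3.42435336e+01,  3.69957397e-04,
        8.68167081e-04, -2.61155023e-06]), 'eef_pos': array([ 143.55743841, -608.29539334,  231.30497344]), 'tcp_rot': array([3.14157407e+00, 4.68677688e-05, 2.31790840e-01]), 'contact_force': array([ 0.2419534 ,  0.06613438, -0.51734637]), 'wrist_torque': array([-0.01842733, -0.05878547,  0.00777083]), 'grasp_force': 0.0, 'opening': 0.9992173176110367}
```

```bash
python3 - <<'E'
import cv2,numpy as np
a=cv2.imread("pics/scene.png");b=cv2.imread("pics/top.png")
ca=cv2.resize(a[100:300,260:500],(800,600*800//800*200*800//240//600),interpolation=2) if 0 else cv2.resize(a[100:280,260:500],(800,600),interpolation=2)
cv2.imwrite("pics/sc1.png",ca)
cv2.imwrite("pics/tp1.png",cv2.resize(b[100:370,130:490],(800,600),interpolation=2))
E
```

```text
(no output)
```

View pics/sc1.png

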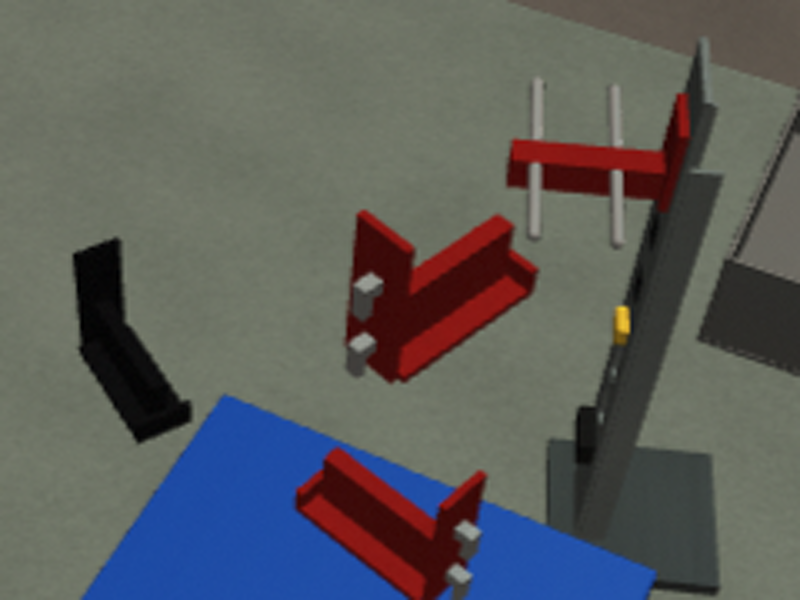

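View pics/tp1.png

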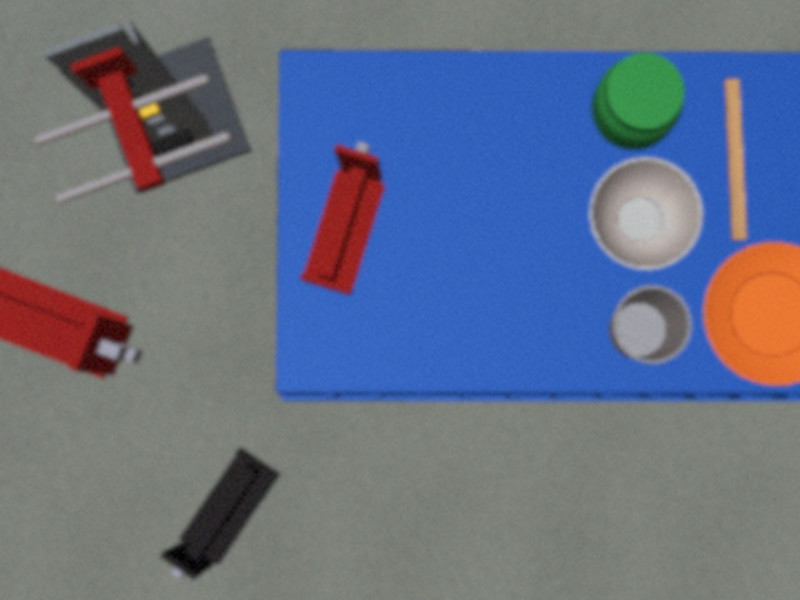

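The bracket meant is the red one on the crate, hooks towards the crate's top edge in the top view (crop about 360,150). The upright stands beyond the crate's left end, with its fitted arm's rods at crop y 78–198. The larger red one and the black one stand on the floor. Next I fit both poses.

```bash
cat > h.py <<'E'
import cv2,numpy as np
from scipy.spatial.transform import Rotation as R
from scipy.optimize import least_squares,minimize
def proj(P,c):
    Rm=R.from_euler('xyz',c['orientation']).as_matrix()
    q=(np.atleast_2d(P)-c['eye'])@Rm
    return q[:,:2]/q[:,2:]*[c['mtx'][0,0],c['mtx'][1,1]]+c['mtx'][:2,2]
def pose(P,x,y,z,yaw): return np.atleast_2d(P)@R.from_euler('z',yaw).as_matrix().T+[x,y,z]
def box(a,b,c,d,e,f): return np.array([[x,y,z] for x in(a,b) for y in(c,d) for z in(e,f)],float)
BR=[box(-6,0,-20,20,0,110),box(-120,-6,-25,25,0,6),box(-120,-114,-25,25,0,22),box(-112,-6,-7,7,6,50)]
def sil(boxes,T,c,roi,s=4):
    x0,y0,w,h=roi;m=np.zeros((h*s,w*s),np.uint8)
    for b in boxes:
        u=(proj(pose(b,*T),c)-[x0,y0]+.5)*s-.5
        cv2.fillConvexPoly(m,cv2.convexHull(np.round(u*16).astype(np.int32)),255,shift=4)
    return cv2.resize(m,(w,h),interpolation=cv2.INTER_AREA)/255.
def redmask(im,roi):
    x0,y0,w,h=roi;p=im[y0:y0+h,x0:x0+w].astype(float)
    return ((p[...,2]>60)&(p[...,2]>1.8*p[...,0])&(p[...,2]>1.8*p[...,1])).astype(float)
E
python3 - <<'E'
from h import *
from rig import r
cs,ct=r.camera_params("scene"),r.camera_params("top")
a=cv2.imread("pics/scene.png");b=cv2.imread("pics/top.png")
# bracket
rt=(255,155,60,90);rs=(338,225,78,65)
mt,ms=redmask(b,rt),redmask(a,rs)
def cost(p,out=0):
    T=(p[0],p[1],120,p[2])
    return abs(sil(BR,T,ct,rt)-mt).sum()+abs(sil(BR,T,cs,rs)-ms).sum()
best=min((minimize(cost,[x,y,w],method='Nelder-Mead',options=dict(initial_simplex=[[x,y,w],[x+15,y,w],[x,y+15,w],[x,y,w+.2]])) for x in(520,560) for y in(30,60) for w in(-.6,-.3,0)),key=lambda o:o.fun)
print("bracket",best.x,best.fun,mt.sum(),ms.sum(), cost([best.x[0],best.x[1]+3,best.x[2]]))
# upright
obsT=[((37,140),(-35,74,'r')),((208,78),(-35,-74,'r')),((59,198),(-85,74,'r')),((228,135),(-85,-74,'r')),((250,150),(-20,-65,12)),((210,38),(110,-65,12)),((150,111),(-6,0,222))]
obsS=[((538,80),(-85,74,'r')),((535,238),(-85,-74,'r')),((615,87),(-35,74,'r')),((618,243),(-35,-74,'r')),((548,440),(-20,65,12)),((712,455),(110,65,12)),((718,590),(110,-65,12))]
def res(p):
    o=[]
    for obs,c,k,off in((obsT,ct,1/(800/360),(130,100)),(obsS,cs,.3,(260,100))):
        P=np.array([[q[0],q[1],p[3] if q[2]=='r' else q[2]] for _,q in obs],float)
        o.append(proj(pose(P,p[0],p[1],0,p[2]),c)-(np.array([u for u,_ in obs])*k+off))
    return np.vstack(o).ravel()
s=least_squares(res,[650,200,.3,356],loss='soft_l1')
print("upright",s.x);print(res(s.x).reshape(-1,2).round(1))
E
```

```text
bracket [ 6.34179393e+02  1.39816913e+01 -3.26837819e-01] 797.4745098039215 1244.0 856.0 867.0470588235294
upright [6.78049966e+02 2.05894161e+02 3.25473274e-01 3.60943712e+02]
[[-1.  -1.3]
 [ 1.  -0.8]
 [-1.9 -1.1]
 [ 1.1 -0.4]
 [ 0.2 -1.2]
 [ 0.2 -1.8]
 [-1.3  0.2]
 [-0.9 -0.3]
 [-2.   0.1]
 [-0.8 -0.2]
 [-1.7  1.2]
 [-0.  -1.3]
 [-0.6 -0.4]
 [-0.7 -1. ]]
```

```bash
python3 - <<'E'
from h import *
from rig import r
cs,ct=r.camera_params("scene"),r.camera_params("top")
a=cv2.imread("pics/scene.png");b=cv2.imread("pics/top.png")
rt=(255,155,60,90);rs=(338,225,78,65)
def rm(im,roi):
    x0,y0,w,h=roi;p=im[y0:y0+h,x0:x0+w].astype(float)
    return ((p[...,2]>p[...,0]+12)&(p[...,2]>p[...,1]+25)).astype(float)
mt,ms=rm(b,rt),rm(a,rs);print(mt.sum(),ms.sum())
def cost(p,sp=0):
    T=(p[0],p[1],120,p[2])
    u,v=abs(sil(BR,T,ct,rt)-mt).sum(),abs(sil(BR,T,cs,rs)-ms).sum()
    return (u,v) if sp else u+v
os=[minimize(cost,[x,y,w],method='Nelder-Mead',options=dict(initial_simplex=[[x,y,w],[x+15,y,w],[x,y+15,w],[x,y,w+.2]])) for x in(520,560,600) for y in(30,60,90) for w in(-.6,-.3,0,.3)]
os.sort(key=lambda o:o.fun)
for o in os[:3]:print(o.x,cost(o.x,1))
T=(os[0].x[0],os[0].x[1],120,os[0].x[2])
vis=[]
for im,c,roi in((b,ct,rt),(a,cs,rs)):
    x0,y0,w,h=roi;p=im[y0:y0+h,x0:x0+w].copy();s=6
    p=cv2.resize(p,(w*s,h*s),interpolation=2)
    m=(cv2.resize(sil(BR,T,c,roi),(w*s,h*s))>.5).astype(np.uint8)
    cv2.drawContours(p,cv2.findContours(m,0,1)[0],-1,(0,255,0),1)
    vis.append(cv2.copyMakeBorder(p,0,560-h*s,0,0,0) if h*s<560 else p[:560])
v=np.hstack(vis);cv2.imwrite("pics/fit.png",cv2.resize(v,(800,int(v.shape[0]*800/v.shape[1]))))
E
```

```text
1353.0 1282.0
[ 6.34176613e+02  1.49927700e+01 -3.19621031e-01] (np.float64(125.13725490196077), np.float64(143.10980392156864))
[ 6.34601666e+02  1.45100835e+01 -3.16614453e-01] (np.float64(128.20392156862744), np.float64(140.36078431372547))
[ 6.34490885e+02  1.45369397e+01 -3.18554019e-01] (np.float64(126.21568627450979), np.float64(142.41960784313727))
```

View pics/fit.png

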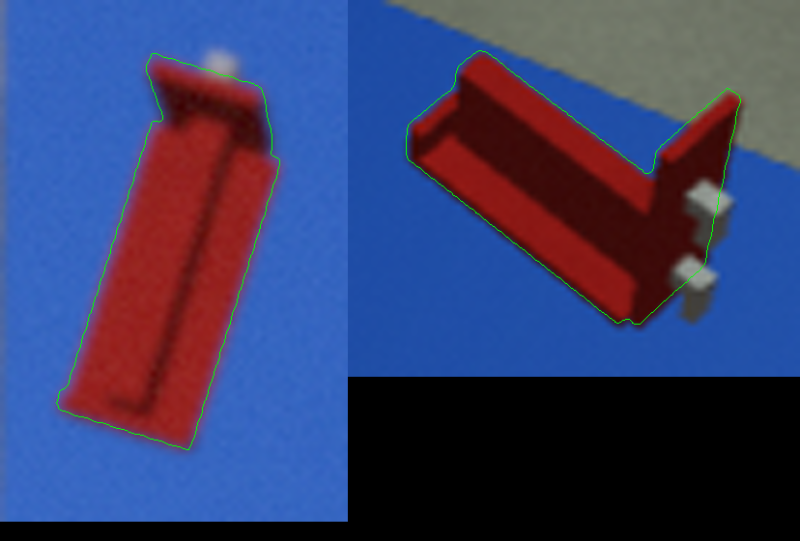

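The green outlines match the bracket in both views. Its origin is about (634, 15, 120), yaw -0.32. The upright is about (678, 206), yaw 0.325. I'll plan the moves, with a wrist look at the upright first.

```bash
cat >> h.py <<'E'
def tool(yaw,t): return R.from_euler('xyz',[np.pi,-t,yaw])
def show(name,p0,R0,p1,R1):
    d=np.array(p1)-p0; rv=(R1*R0.inv()).as_rotvec()
    print(name,"tcp",np.round(p1,1),"d",d.round(1),"rv",rv.round(4),"rows",round(max(np.linalg.norm(d)/50,np.linalg.norm(rv)/.15),1))
E
python3 - <<'E'
from h import *
from rig import r
s=r.sense();p=s['eef_pos'];Rt=R.from_euler('xyz',s['tcp_rot']);c=r.camera_params('wrist')
print("cam in tool",Rt.inv().apply(c['eye']-p).round(1),(Rt.inv()*R.from_euler('xyz',c['orientation'])).as_matrix().round(3).tolist(),c['mtx'][0,0])
L=pose([-260,0,260],678,206,0,.325)[0]
show("look",p,Rt,L,tool(.325,.7))
G=pose([-60,0,34],634,15,120,-.319)[0];Rg=tool(-.319,.7);z=Rg.as_matrix()[:,2]
show("pre",L,tool(.325,.7),G+z*19-z*110,Rg)
show("grasp",G+z*19-z*110,Rg,G+z*19,Rg)
E
```

```text
cam in tool [ 7.810e+01  1.000e-01 -1.421e+02] [[0.001, -0.953, -0.305], [1.0, 0.001, 0.001], [-0.001, -0.305, 0.953]] 367.6416883724893
look tcp [431.6 123.  260. ] d [288.1 731.3  28.7] rv [ 0.1925 -0.6733  0.0894] rows 15.7
pre tcp [521.4  52.2 223.6] d [ 89.8 -70.8 -36.4] rv [-0.    -0.    -0.644] rows 4.3
grasp tcp [588.6  30.  139.5] d [ 67.3 -22.2 -84.1] rv [0. 0. 0.] rows 2.2
```

>>> {"name": "servo_tool", "arguments": {
  "deltas": [
    {"z": 50,"rz": 0.15,"gripper": 1},
    {"z": 95,"y": 15,"rz": 0.3},
    {"z": 110,"x": 15,"y": 60,"rz": 0.45},
    {"z": 110,"x": 35,"y": 105,"rz": 0.6},
    {"z": 110,"x": 55,"y": 150,"rz": 0.75},
    {"z": 110,"x": 75,"y": 195,"rz": 0.9},
    {"z": 110,"x": 95,"y": 240,"rz": 1.05},
    {"z": 110,"x": 115,"y": 285,"rz": 1.2},
    {"z": 110,"x": 135,"y": 330,"rz": 1.35},
    {"z": 110,"x": 155,"y": 375,"rz": 1.5}
  ]
}}

```text
invalid input
```

>>> {"name": "servo_tool", "arguments": {
  "deltas": [
    {"x": 20,"y": 40,"rz": 0.14},
    {"x": 40,"y": 80,"rz": 0.28},
    {"x": 60,"y": 120,"rz": 0.42},
    {"x": 80,"y": 160,"rz": 0.56},
    {"x": 100,"y": 200,"rz": 0.7},
    {"x": 120,"y": 240,"rz": 0.84},
    {"x": 140,"y": 280,"rz": 0.98},
    {"x": 160,"y": 320,"rz": 1.12},
    {"x": 180,"y": 350,"rz": 1.26},
    {"x": 200,"y": 370,"rz": 1.4}
  ]
}}

```text
invalid input
```

```bash
cat >> h.py <<'E'
HZ=R.from_euler('z',np.pi)
E
python3 - <<'E'
from h import *
from rig import r
s=r.sense();p=s['eef_pos'];Rt=R.from_euler('xyz',s['tcp_rot']);print(p,s['tcp_rot'],s['qpos'],s['clock'])
L=pose([-180,0,260],678,206,0,.325)[0]
show("look",p,Rt,L,tool(.325,.7)*HZ)
E
```

```text
[ 143.55743841 -608.29539334  231.30497344] [3.14157407e+00 4.68677688e-05 2.31790840e-01] [-1.34141165e+00  3.52969578e-01  1.63338835e+00 -5.11791698e-05
  1.15521602e+00 -2.38549906e-03] 0.9
look tcp [507.4 148.5 260. ] d [363.9 756.8  28.7] rv [ 1.0078  0.288  -2.8685] rows 20.4
```

>>> {"name": "servo_tool", "arguments": {
  "deltas": [
    {"x": 0,"y": 0,"z": 50,"rx": 0,"ry": 0,"rz": 0.15,"gripper": 1},
    {"x": 0,"y": 15,"z": 95,"rx": 0,"ry": 0,"rz": 0.3,"gripper": 1},
    {"x": 15,"y": 60,"z": 110,"rx": 0,"ry": 0,"rz": 0.45,"gripper": 1},
    {"x": 35,"y": 105,"z": 110,"rx": 0,"ry": 0,"rz": 0.6,"gripper": 1},
    {"x": 55,"y": 150,"z": 110,"rx": 0,"ry": 0,"rz": 0.75,"gripper": 1},
    {"x": 75,"y": 195,"z": 110,"rx": 0,"ry": 0,"rz": 0.9,"gripper": 1},
    {"x": 95,"y": 240,"z": 110,"rx": 0,"ry": 0,"rz": 1.05,"gripper": 1},
    {"x": 115,"y": 285,"z": 110,"rx": 0,"ry": 0,"rz": 1.2,"gripper": 1},
    {"x": 135,"y": 330,"z": 110,"rx": 0,"ry": 0,"rz": 1.35,"gripper": 1},
    {"x": 155,"y": 375,"z": 110,"rx": 0,"ry": 0,"rz": 1.5,"gripper": 1}
  ],
  "newtons": 60
}}

```text
clock: 1.9
eef_pos: [298.8, -231.5, 341.6]
tcp_rot: [3.141, 0.001, 1.737]
contact_force: [0.9, -0.7, -0.1]
opening: 1.001
grasp_force: 0.0
```

>>> {"name": "servo_tool", "arguments": {
  "deltas": [
    {"x": 20,"y": 40,"z": 0,"rx": 0,"ry": 0,"rz": 0.14,"gripper": 1},
    {"x": 40,"y": 80,"z": 0,"rx": 0,"ry": 0,"rz": 0.28,"gripper": 1},
    {"x": 60,"y": 120,"z": 0,"rx": 0,"ry": 0,"rz": 0.42,"gripper": 1},
    {"x": 80,"y": 160,"z": 0,"rx": 0,"ry": 0,"rz": 0.56,"gripper": 1},
    {"x": 100,"y": 200,"z": 0,"rx": 0,"ry": 0,"rz": 0.7,"gripper": 1},
    {"x": 120,"y": 240,"z": 0,"rx": 0,"ry": 0,"rz": 0.84,"gripper": 1},
    {"x": 140,"y": 280,"z": 0,"rx": 0,"ry": 0,"rz": 0.98,"gripper": 1},
    {"x": 160,"y": 320,"z": 0,"rx": 0,"ry": 0,"rz": 1.12,"gripper": 1},
    {"x": 180,"y": 350,"z": 0,"rx": 0,"ry": 0,"rz": 1.26,"gripper": 1},
    {"x": 200,"y": 370,"z": 0,"rx": 0,"ry": 0,"rz": 1.4,"gripper": 1}
  ]
}}

```text
clock: 2.9
eef_pos: [499.1, 139.1, 341.3]
tcp_rot: [3.141, 0.0, 3.139]
contact_force: [0.5, -1.3, 0.9]
opening: 1.002
grasp_force: 0.0
```

```bash
python3 - <<'E'
from h import *
from rig import r
s=r.sense();p=s['eef_pos'];Rt=R.from_euler('xyz',s['tcp_rot']);print(p,s['tcp_rot'],s['qpos'].round(3),s['clock'])
L=pose([-180,0,260],678,206,0,.325)[0]
show("look",p,Rt,L,tool(.325,.7)*HZ)
E
```

```text
[499.11489298 139.11764664 341.32042225] [3.14122027e+00 2.70250346e-04 3.13946022e+00] [ 0.269  0.092  1.722  0.     1.328 -1.3  ] 2.9
look tcp [507.4 148.5 260. ] d [  8.3   9.4 -81.3] rv [ 0.1126 -0.6937  0.3135] rows 5.1
```

>>> {"name": "servo_tool", "arguments": {
  "deltas": [
    {"x": 2,"y": 2,"z": -16,"rx": 0.022,"ry": -0.139,"rz": 0.063,"gripper": 1},
    {"x": 4,"y": 4,"z": -32,"rx": 0.045,"ry": -0.277,"rz": 0.125,"gripper": 1},
    {"x": 5,"y": 6,"z": -48,"rx": 0.068,"ry": -0.416,"rz": 0.188,"gripper": 1},
    {"x": 7,"y": 8,"z": -64,"rx": 0.09,"ry": -0.555,"rz": 0.251,"gripper": 1},
    {"x": 8.3,"y": 9.4,"z": -81.3,"rx": 0.1126,"ry": -0.6937,"rz": 0.3135,"gripper": 1},
    {"x": 8.3,"y": 9.4,"z": -81.3,"rx": 0.1126,"ry": -0.6937,"rz": 0.3135,"gripper": 1},
    {"x": 8.3,"y": 9.4,"z": -81.3,"rx": 0.1126,"ry": -0.6937,"rz": 0.3135,"gripper": 1}
  ]
}}

```text
clock: 3.6
eef_pos: [505.0, 145.5, 258.3]
tcp_rot: [3.135, 0.697, -2.827]
contact_force: [0.7, 0.1, 0.6]
opening: 1.005
grasp_force: 0.0
```

```bash
python3 - <<'E'
from h import *
from rig import r
s=r.sense();print(s['eef_pos'],s['tcp_rot'],s['qpos'].round(3))
c=r.camera_params('wrist');w=r.grab_frame('wrist');cv2.imwrite('pics/w1.png',w)
print([(d['box'],d['conf']) for d in r.recognise('catch','wrist')])
import pickle;pickle.dump(c,open('w1.pkl','wb'))
U=(678,206,0,.325)
for n,P in dict(slot1=[[0,y,z] for y in(-8,8) for z in(116,150)],slot2=[[0,y,z] for y in(-8,8) for z in(166,200)],catch=[[-8,y,z] for y in(-12,12) for z in(212,226)],buf=[[-13,y,108] for y in(-20,20)]).items():
    print(n,proj(pose(P,*U),c).round(1).tolist())
cv2.imwrite('pics/w1b.png',cv2.rotate(w,0) if 0 else w)
E
```

```text
[505.02201032 145.46151388 258.33694236] [ 3.13502502  0.69735361 -2.82737905] [ 0.244 -0.105  2.304  0.209  0.252 -1.827]
[([315.4, 338.5, 25.6, 22.4], 0.62)]
slot1 [[319.8, 252.0], [319.7, 280.8], [334.8, 251.9], [335.5, 280.7]]
slot2 [[319.6, 295.4], [319.5, 328.7], [335.8, 295.3], [336.5, 328.6]]
catch [[314.9, 338.6], [314.7, 354.1], [341.4, 338.4], [341.9, 353.9]]
buf [[308.1, 239.1], [346.4, 238.9]]
```

View pics/w1.png

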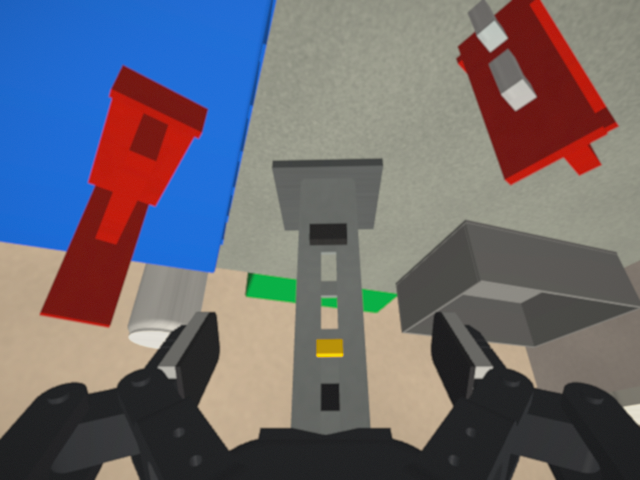

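The wrist view is upside down. It shows the buffer at (328,234), the slots at about (329,266) and (329,311), and the catch at (329,348). That is within a pixel or two of my prediction. I'll refine it numerically.

```bash
python3 - <<'E'
from h import *
import pickle
c=pickle.load(open('w1.pkl','rb'));w=cv2.imread('pics/w1.png')
g=w.astype(float)
for row in (258,268,274,300,312,322): print(row,w[row,296:372:1].mean(1).astype(int)[18:48].tolist())
print('col329',w[225:365,329].mean(1).astype(int).tolist())
for row in(262,300): print('edges',row,w[row,286:310].mean(1).astype(int).tolist(),w[row,352:378].mean(1).astype(int).tolist())
y=((g[...,2]>g[...,0]+80)&(g[...,1]>g[...,0]+50)).astype(np.uint8)[330:365,300:360]
print(cv2.boundingRect(y))
U=(678,206,0,.325)
for z in(128,180):print(z,proj(pose([[0,-30,z],[0,30,z]],*U),c).round(1).tolist())
E
```

```text
258 [108, 107, 106, 106, 106, 106, 117, 137, 151, 153, 151, 150, 150, 151, 149, 150, 150, 149, 149, 148, 148, 139, 120, 107, 105, 105, 105, 106, 106, 105]
268 [108, 108, 107, 108, 108, 108, 117, 136, 148, 150, 150, 149, 150, 150, 148, 146, 145, 145, 146, 148, 149, 145, 126, 107, 105, 105, 105, 106, 107, 106]
274 [106, 106, 106, 105, 105, 106, 116, 135, 148, 150, 149, 149, 149, 149, 149, 149, 149, 149, 150, 151, 150, 146, 132, 113, 106, 105, 106, 106, 106, 105]
300 [106, 106, 106, 106, 106, 106, 106, 101, 90, 84, 84, 84, 84, 84, 85, 84, 85, 85, 84, 84, 84, 85, 95, 104, 106, 107, 106, 108, 107, 107]
312 [104, 104, 104, 104, 104, 106, 122, 153, 171, 173, 172, 171, 172, 173, 173, 173, 172, 171, 171, 171, 171, 172, 169, 143, 113, 105, 105, 105, 105, 104]
322 [104, 104, 104, 104, 103, 105, 121, 153, 171, 175, 173, 174, 174, 175, 174, 174, 175, 175, 174, 174, 175, 175, 171, 149, 119, 105, 104, 103, 105, 104]
col329 [37, 38, 37, 37, 36, 36, 38, 38, 38, 35, 37, 37, 38, 41, 47, 51, 53, 52, 52, 64, 86, 100, 103, 101, 101, 103, 118, 141, 155, 153, 150, 150, 150, 150, 149, 148, 149, 149, 149, 149
[... 383 characters left out ...]
, 112, 112, 112, 112, 112, 112, 112, 112, 112, 118, 138, 154, 157, 144, 131, 107, 104, 105, 104, 105, 104, 105]
edges 262 [152, 153, 153, 154, 153, 152, 151, 151, 151, 152, 149, 129, 110, 105, 106, 105, 105, 105, 104, 105, 105, 105, 105, 104] [106, 105, 105, 105, 105, 105, 106, 115, 134, 146, 148, 149, 150, 151, 152, 150, 150, 150, 149, 149, 150, 151, 151, 151, 152, 153]
edges 300 [92, 90, 86, 84, 84, 85, 84, 84, 90, 99, 104, 103, 104, 106, 106, 107, 106, 107, 106, 107, 106, 106, 105, 106] [105, 106, 106, 106, 107, 106, 105, 104, 104, 105, 104, 97, 86, 85, 85, 85, 85, 85, 85, 85, 84, 85, 85, 84, 85, 85]
(16, 9, 28, 19)
128 [[298.7, 262.0], [356.1, 261.7]]
180 [[296.9, 308.8], [358.8, 308.4]]
```

```bash
python3 - <<'E'
from h import *
from rig import r
s=r.sense();p=s['eef_pos'];Rt=R.from_euler('xyz',s['tcp_rot']);print(p,s['tcp_rot'],s['qpos'].round(3),s['qvel'].round(3))
G=pose([-60,0,34],634,15,120,-.319)[0];Rg=tool(-.319,.65)*HZ;z=Rg.as_matrix()[:,2]
show("pre",p,Rt,G+z*19-z*110,Rg)
E
```

```text
[507.45870851 146.22701259 260.75576454] [ 3.13499648  0.69980901 -2.8275756 ] [ 0.244 -0.105  2.299  0.206  0.254 -1.824] [ 0.004  0.003 -0.027 -0.006  0.003  0.002]
pre tcp [524.7  51.1 226.4] d [ 17.3 -95.1 -34.3] rv [-0.0051  0.0507 -0.637 ] rows 4.3
```

>>> {"name": "servo_tool", "arguments": {
  "deltas": [
    {"x": 3,"y": -18,"z": -4,"rx": -0.001,"ry": 0.01,"rz": -0.12,"gripper": 1},
    {"x": 7,"y": -38,"z": -10,"rx": -0.002,"ry": 0.02,"rz": -0.25,"gripper": 1},
    {"x": 11,"y": -58,"z": -18,"rx": -0.003,"ry": 0.03,"rz": -0.38,"gripper": 1},
    {"x": 14,"y": -78,"z": -26,"rx": -0.004,"ry": 0.04,"rz": -0.51,"gripper": 1},
    {"x": 17.3,"y": -95.1,"z": -34.3,"rx": -0.005,"ry": 0.0507,"rz": -0.637,"gripper": 1},
    {"x": 17.3,"y": -95.1,"z": -34.3,"rx": -0.005,"ry": 0.0507,"rz": -0.637,"gripper": 1},
    {"x": 17.3,"y": -95.1,"z": -34.3,"rx": -0.005,"ry": 0.0507,"rz": -0.637,"gripper": 1},
    {"x": 17.3,"y": -95.1,"z": -34.3,"rx": -0.005,"ry": 0.0507,"rz": -0.637,"gripper": 1}
  ]
}}

```text
clock: 4.5
eef_pos: [526.7, 51.1, 227.6]
tcp_rot: [3.141, 0.654, 2.817]
contact_force: [-0.4, 0.2, 0.6]
opening: 0.999
grasp_force: 0.0
```

```bash
python3 - <<'E'
from h import *
from rig import r
import time
w=r.grab_frame('wrist');c=r.camera_params('wrist');cv2.imwrite('pics/w2.png',w)
s=r.sense();p=s['eef_pos'];Rt=R.from_euler('xyz',s['tcp_rot']);print(p,s['tcp_rot'],s['qpos'].round(3),s['qvel'].round(3))
T=(634,15,120,-.319)
G=pose([-60,0,34],*T)[0];Rg=tool(-.319,.65)*HZ;z=Rg.as_matrix()[:,2]
show("grasp",p,Rt,G+z*19,Rg)
for b in BR:
    h=cv2.convexHull(proj(pose(b,*T),c).astype(np.float32)).round().astype(int);cv2.polylines(w,[h],True,(0,255,0),1)
cv2.imwrite('pics/w2o.png',w)
E
```

```text
[526.90935413  51.5742636  227.71188032] [3.14019803 0.65423689 2.81599713] [ 0.339  0.015  2.254 -0.895  0.5   -0.183] [-0.029 -0.022  0.024  0.09  -0.091 -0.227]
grasp tcp [587.9  30.2 138.9] d [ 61.  -21.4 -88.8] rv [0.0003 0.0044 0.0057] rows 2.2
```

View pics/w2o.png

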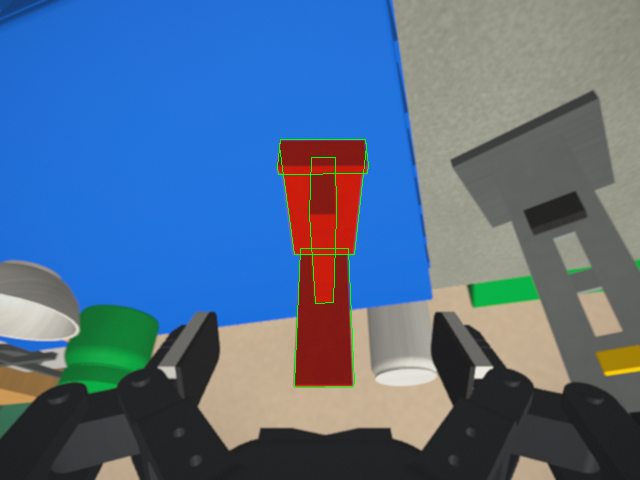

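The overlay lies exactly on the bracket, which sits centred between the fingers. I descend and grip.

>>> {"name": "servo_tool", "arguments": {
  "deltas": [
    {"x": 15,"y": -5,"z": -22,"rx": 0,"ry": 0,"rz": 0,"gripper": 1},
    {"x": 30,"y": -10.5,"z": -44,"rx": 0,"ry": 0.002,"rz": 0.003,"gripper": 1},
    {"x": 46,"y": -16,"z": -66,"rx": 0,"ry": 0.004,"rz": 0.005,"gripper": 1},
    {"x": 61,"y": -21.4,"z": -88.8,"rx": 0,"ry": 0.0044,"rz": 0.0057,"gripper": 1},
    {"x": 61,"y": -21.4,"z": -88.8,"rx": 0,"ry": 0.0044,"rz": 0.0057,"gripper": 1},
    {"x": 61,"y": -21.4,"z": -88.8,"rx": 0,"ry": 0.0044,"rz": 0.0057,"gripper": 1},
    {"x": 61,"y": -21.4,"z": -88.8,"rx": 0,"ry": 0.0044,"rz": 0.0057,"gripper": 1}
  ]
}}

```text
clock: 5.25
eef_pos: [586.6, 30.4, 142.1]
tcp_rot: [-3.137, 0.641, 2.833]
contact_force: [-0.1, -0.9, 0.3]
opening: 0.999
grasp_force: 0.0
```

>>> {"name": "servo_tool", "arguments": {
  "deltas": [
    {"x": 0,"y": 0,"z": 0,"rx": 0,"ry": 0,"rz": 0,"gripper": -1},
    {"x": 0,"y": 0,"z": 0,"rx": 0,"ry": 0,"rz": 0,"gripper": -1},
    {"x": 0,"y": 0,"z": 0,"rx": 0,"ry": 0,"rz": 0,"gripper": -1},
    {"x": 0,"y": 0,"z": 0,"rx": 0,"ry": 0,"rz": 0,"gripper": -1},
    {"x": 0,"y": 0,"z": 0,"rx": 0,"ry": 0,"rz": 0,"gripper": -1},
    {"x": 0,"y": 0,"z": 0,"rx": 0,"ry": 0,"rz": 0,"gripper": -1},
    {"x": 0,"y": 0,"z": 0,"rx": 0,"ry": 0,"rz": 0,"gripper": -1},
    {"x": 0,"y": 0,"z": 0,"rx": 0,"ry": 0,"rz": 0,"gripper": -1},
    {"x": 0,"y": 0,"z": 0,"rx": 0,"ry": 0,"rz": 0,"gripper": -1},
    {"x": 0,"y": 0,"z": 0,"rx": 0,"ry": 0,"rz": 0,"gripper": -1}
  ],
  "newtons": 80
}}

```text
clock: 6.25
eef_pos: [586.0, 30.3, 140.9]
tcp_rot: [-3.138, 0.639, 2.83]
contact_force: [-4.2, 0.8, 6.1]
opening: 0.154
grasp_force: 78.0
```

```bash
python3 - <<'E'
from h import *
from rig import r
s=r.sense();p=s['eef_pos'];Rt=R.from_euler('xyz',s['tcp_rot']);print(p,s['tcp_rot'],s['qpos'].round(3),s['contact_force'],s['opening'],s['grasp_force'])
# bracket in tool frame assuming fitted pose
b=np.array([634,15,120.]);Rb=R.from_euler('z',-.319)
tb=Rt.inv().apply(b-p);Rtb=Rt.inv()*Rb
print(tb.round(1))
np.savez('grasp.npz',tb=tb,q=Rtb.as_quat())
E
```

```text
[586.03611462  30.27238184 140.94019595] [-3.13825113  0.63936462  2.83019956] [ 0.232  0.261  2.222 -1.295  0.329  0.161] [-4.18794728  0.77791957  6.13972111] 0.15401000672699328 78.02076458930969
[-27.9   0.3  46.8]
```

```bash
cat >> h.py <<'E'
def tcp_for(bx,by,bz,U,g,dyaw=0):
    d=np.load(g);Rb=R.from_euler('z',U[3]+dyaw);b=pose([bx,by,bz],*U)[0]
    Rt=Rb*R.from_quat(d['q']).inv();return b-Rt.apply(d['tb']),Rt
def bracket_now(s,g):
    d=np.load(g);Rt=R.from_euler('xyz',s['tcp_rot']);return s['eef_pos']+Rt.apply(d['tb']),Rt*R.from_quat(d['q'])
UP=(677.7,206.8,0,.325)
E
python3 - <<'E'
from h import *
from rig import r
s=r.sense();p=s['eef_pos'];Rt=R.from_euler('xyz',s['tcp_rot'])
show("A",p,Rt,*tcp_for(-70,0,170,UP,'grasp.npz'))
E
```

```text
A tcp [563.8 167.9 190.9] d [-22.2 137.6  50. ] rv [-0.    -0.     0.644] rows 4.3
```

>>> {"name": "servo_tool", "arguments": {
  "deltas": [
    {"x": -2,"y": 0,"z": 12,"rx": 0,"ry": 0,"rz": 0,"gripper": -1},
    {"x": -5,"y": 0,"z": 30,"rx": 0,"ry": 0,"rz": 0.03,"gripper": -1},
    {"x": -10,"y": 15,"z": 50,"rx": 0,"ry": 0,"rz": 0.1,"gripper": -1},
    {"x": -14,"y": 35,"z": 55,"rx": 0,"ry": 0,"rz": 0.2,"gripper": -1},
    {"x": -18,"y": 60,"z": 55,"rx": 0,"ry": 0,"rz": 0.31,"gripper": -1},
    {"x": -20,"y": 85,"z": 55,"rx": 0,"ry": 0,"rz": 0.42,"gripper": -1},
    {"x": -22,"y": 110,"z": 52,"rx": 0,"ry": 0,"rz": 0.53,"gripper": -1},
    {"x": -22.2,"y": 130,"z": 50,"rx": 0,"ry": 0,"rz": 0.62,"gripper": -1},
    {"x": -22.2,"y": 137.6,"z": 50,"rx": 0,"ry": 0,"rz": 0.644,"gripper": -1},
    {"x": -22.2,"y": 137.6,"z": 50,"rx": 0,"ry": 0,"rz": 0.644,"gripper": -1}
  ]
}}

```text
clock: 7.25
eef_pos: [562.3, 162.8, 189.4]
tcp_rot: [-3.14, 0.633, -2.831]
contact_force: [-0.3, -0.2, -1.7]
opening: 0.156
grasp_force: 78.1
```

>>> {"name": "servo_tool", "arguments": {
  "deltas": [
    {"x": 0,"y": 0,"z": 0,"rx": 0,"ry": 0,"rz": 0,"gripper": -1},
    {"x": 0,"y": 0,"z": 0,"rx": 0,"ry": 0,"rz": 0,"gripper": -1},
    {"x": 0,"y": 0,"z": 0,"rx": 0,"ry": 0,"rz": 0,"gripper": -1},
    {"x": 0,"y": 0,"z": 0,"rx": 0,"ry": 0,"rz": 0,"gripper": -1}
  ]
}}

```text
clock: 7.65
eef_pos: [562.8, 162.1, 190.0]
tcp_rot: [-3.14, 0.634, -2.835]
contact_force: [-0.0, -0.2, -1.7]
opening: 0.15
grasp_force: 78.1
```

```bash
python3 - <<'E'
from h import *
from rig import r
import pickle
f={n:r.grab_frame(n) for n in("scene","top","wrist")};c={n:r.camera_params(n) for n in f}
pickle.dump((f,c),open('A.pkl','wb'))
s=r.sense();print(s['eef_pos'],s['tcp_rot'],s['qpos'].round(3),s['opening'],s['contact_force'])
b,Rb=bracket_now(s,'grasp.npz');print(b,Rb.as_euler('xyz'))
vis=[]
for n,roi in(("scene",(360,150,130,140)),("top",(140,100,140,140))):
    w=f[n].copy()
    for k in BR:
        P=Rb.apply(k)+b;cv2.polylines(w,[(cv2.convexHull(proj(P,c[n]).astype(np.float32))*16).round().astype(int)],True,(0,255,0),1,shift=4)
    x,y,ww,h=roi;vis.append(cv2.resize(w[y:y+h,x:x+ww],(400,int(h*400/ww)),interpolation=2)[:400])
cv2.imwrite('pics/A.png',np.hstack(vis))
E
```

```text
[562.97419702 162.3004195  190.1487058 ] [-3.14009696  0.63421724 -2.83406687] [ 0.264  0.132  2.224  0.16   0.153 -1.764] 0.15731831436527188 [ 0.38091477  0.45035559 -2.28330381]
[610.77167891 177.73696008 168.94998664] [0.00144771 0.00515771 0.30102019]
```

View pics/A.png

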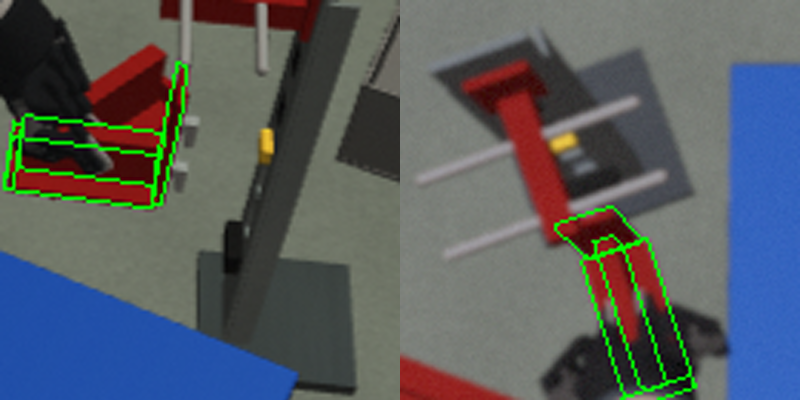

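The outlines match the held bracket in both views: held upright, about 60 mm clear of the upright. I move to the pre-insert pose.

```bash
cat > st.py <<'E'
import sys
from h import *
from rig import r
s=r.sense();p=s['eef_pos'];Rt=R.from_euler('xyz',s['tcp_rot'])
b,Rb=bracket_now(s,'grasp.npz')
print("brk in upright",(R.from_euler('z',-UP[3]).apply(b-np.array(UP[:3]))).round(2),"eul",(Rb.as_euler('xyz')-[0,0,UP[3]]).round(4),"F",R.from_euler('z',-UP[3]).apply(s['contact_force']).round(1),"q",s['qpos'].round(3),"op",round(s['opening'],3),s['clock'])
show("to",p,Rt,*tcp_for(*map(float,sys.argv[1:4]),UP,'grasp.npz'))
E
python3 st.py -35 0 120
```

```text
brk in upright [-72.7   -6.17 168.95] eul [ 0.0014  0.0052 -0.024 ] F [ 0.5  0.3 -2.3] q [ 0.264  0.132  2.224  0.16   0.153 -1.764] op 0.157 7.8
to tcp [597.  179.  140.9] d [ 34.   16.7 -49.2] rv [ 0.0002 -0.0054  0.024 ] rows 1.2
```

>>> {"name": "servo_tool", "arguments": {
  "deltas": [
    {"x": 6,"y": 3,"z": -8,"rx": 0,"ry": -0.001,"rz": 0.004,"gripper": -1},
    {"x": 12,"y": 6,"z": -16,"rx": 0,"ry": -0.002,"rz": 0.008,"gripper": -1},
    {"x": 18,"y": 9,"z": -25,"rx": 0,"ry": -0.003,"rz": 0.012,"gripper": -1},
    {"x": 24,"y": 12,"z": -34,"rx": 0,"ry": -0.004,"rz": 0.018,"gripper": -1},
    {"x": 30,"y": 15,"z": -43,"rx": 0,"ry": -0.005,"rz": 0.024,"gripper": -1},
    {"x": 34,"y": 16.7,"z": -49.2,"rx": 0,"ry": -0.005,"rz": 0.024,"gripper": -1},
    {"x": 34,"y": 16.7,"z": -49.2,"rx": 0,"ry": -0.005,"rz": 0.024,"gripper": -1},
    {"x": 34,"y": 16.7,"z": -49.2,"rx": 0,"ry": -0.005,"rz": 0.024,"gripper": -1},
    {"x": 34,"y": 16.7,"z": -49.2,"rx": 0,"ry": -0.005,"rz": 0.024,"gripper": -1}
  ]
}}

```text
clock: 8.7
eef_pos: [596.9, 179.1, 141.3]
tcp_rot: [-3.138, 0.639, -2.808]
contact_force: [-0.4, 0.2, -1.9]
opening: 0.151
grasp_force: 78.1
```

```bash
python3 st.py -30 0 119
```

```text
brk in upright [-3.5040e+01  1.0000e-01  1.2036e+02] eul [-0.0003 -0.      0.0007] F [-0.3  0.3 -1.9] q [ 0.27   0.281  2.19   0.81   0.047 -2.431] op 0.151 8.7
to tcp [601.7 180.6 139.9] d [ 4.8  1.5 -1.4] rv [ 0.0003  0.0001 -0.0007] rows 0.1
```

```bash
cat > kin.py <<'E'
from h import *
D=[([143.557,-608.295,231.305],[3.14157,0,.23179],[.35297,1.63339]),
([499.115,139.118,341.32],[3.14122,.00027,3.13946],[.092,1.722]),
([507.459,146.227,260.756],[3.135,.69981,-2.82758],[-.105,2.299]),
([526.909,51.574,227.712],[3.1402,.65424,2.816],[.015,2.254]),
([586.036,30.272,140.94],[-3.13825,.63936,2.8302],[.261,2.222]),
([562.974,162.3,190.149],[-3.1401,.63422,-2.83407],[.132,2.224]),
([596.9,179.1,141.3],[-3.138,.639,-2.808],[.281,2.19])]
def fk(v,q2,q3):
    a,h,L1,L2,d,e=v;s=q2+q3
    return np.array([a+L1*np.sin(q2)+L2*np.sin(s)+e*np.cos(s),h+L1*np.cos(q2)+L2*np.cos(s)-e*np.sin(s)])
def wr(p,Rm,d):
    w=p-d*Rm.as_matrix()[:,2];return np.array([np.hypot(w[0],w[1]),w[2]]),np.arctan2(w[1],w[0])
def res(v):
    return np.concatenate([fk(v,*q)-wr(np.array(p),R.from_euler('xyz',o),v[4])[0] for p,o,q in D]+[[(v[5])*.02,v[0]*.02]])
S=least_squares(res,[0,180,600,570,270,0]);V=S.x
def ik(p,Rm):
    w,q1=wr(p,Rm,V[4])
    q=least_squares(lambda q:fk(V,*q)-w,[.3,2.]).x
    s=q.sum();f=R.from_euler('z',q1).apply([np.sin(s),0,np.cos(s)])
    zt=Rm.as_matrix()[:,2];return q1,q,np.arccos(np.clip(f@zt,-1,1)), (np.pi-np.arctan2(*[np.hypot(zt[0],zt[1]),-zt[2]]))-s
E
python3 - <<'E'
from kin import *
print(V.round(1),abs(res(V)).max())
for p,o,q in D[-3:]:
    print(ik(np.array(p),R.from_euler('xyz',o)))
for t in(.64,.6,.55,.5,.45,.4):
  for bx,bz in((-35,120),(0,119),(0,100)):
    Rt=tool(UP[3],t);G=pose([bx-60,0,bz+34],*UP)[0];p=G+19*Rt.as_matrix()[:,2]
    k=ik(p,Rt);print(t,bx,bz,"q1 %.3f q5 %.3f signed %.3f"%(k[0],k[2],k[3]),k[1].round(3))
E
```

```text
[2.000e-01 2.937e+02 5.677e+02 4.941e+02 3.423e+02 5.820e+01] 1.1631680242849567
(np.float64(0.23521303750961076), array([0.26130235, 2.22216881]), np.float64(0.3314220374794444), np.float64(0.018753981767505312))
(np.float64(0.2678053230662435), array([0.13206168, 2.22428072]), np.float64(0.15294291116765274), np.float64(0.15102873222674118))
(np.float64(0.27394457993212584), array([0.28072399, 2.18967777]), np.float64(0.045850789491331104), np.float64(0.032182204497518185))
0.64 -35 120 q1 0.276 q5 0.039 signed 0.025 [0.288 2.188]
0.64 0 119 q1 0.280 q5 0.058 signed 0.051 [0.333 2.118]
0.64 0 100 q1 0.280 q5 0.027 signed 0.005 [0.369 2.127]
0.6 -35 120 q1 0.278 q5 0.097 signed 0.092 [0.286 2.163]
0.6 0 119 q1 0.281 q5 0.120 signed 0.117 [0.332 2.092]
0.6 0 100 q1 0.281 q5 0.077 signed 0.072 [0.367 2.102]
0.55 -35 120 q1 0.279 q5 0.177 signed 0.174 [0.287 2.13 ]
0.55 0 119 q1 0.282 q5 0.200 signed 0.199 [0.333 2.059]
0.55 0 100 q1 0.282 q5 0.157 signed 0.155 [0.367 2.07 ]
0.5 -35 120 q1 0.280 q5 0.256 signed 0.254 [0.29  2.097]
0.5 0 119 q1 0.284 q5 0.279 signed 0.278 [0.337 2.026]
0.5 0 100 q1 0.284 q5 0.237 signed 0.236 [0.369 2.036]
0.45 -35 120 q1 0.282 q5 0.333 signed 0.332 [0.296 2.063]
0.45 0 119 q1 0.285 q5 0.357 signed 0.356 [0.344 1.991]
0.45 0 100 q1 0.285 q5 0.315 signed 0.314 [0.375 2.002]
0.4 -35 120 q1 0.283 q5 0.409 signed 0.408 [0.305 2.028]
0.4 0 119 q1 0.286 q5 0.433 signed 0.432 [0.353 1.956]
0.4 0 100 q1 0.286 q5 0.392 signed 0.392 [0.382 1.968]
```

>>> {"name": "servo_tool", "arguments": {
  "deltas": [
    {"x": 3,"y": 1,"z": -0.4,"rx": 0,"ry": 0,"rz": 0,"gripper": -1},
    {"x": 6,"y": 2,"z": -0.8,"rx": 0,"ry": 0,"rz": 0,"gripper": -1},
    {"x": 9,"y": 3,"z": -1.2,"rx": 0,"ry": 0,"rz": 0,"gripper": -1},
    {"x": 12,"y": 4,"z": -1.2,"rx": 0,"ry": 0,"rz": 0,"gripper": -1},
    {"x": 15,"y": 5,"z": -1.2,"rx": 0,"ry": 0,"rz": 0,"gripper": -1},
    {"x": 18,"y": 6,"z": -1.2,"rx": 0,"ry": 0,"rz": 0,"gripper": -1},
    {"x": 18,"y": 6,"z": -1.2,"rx": 0,"ry": 0,"rz": 0,"gripper": -1},
    {"x": 18,"y": 6,"z": -1.2,"rx": 0,"ry": 0,"rz": 0,"gripper": -1}
  ]
}}

```text
clock: 9.5
eef_pos: [615.0, 185.2, 139.7]
tcp_rot: [-3.138, 0.639, -2.808]
contact_force: [-0.3, 0.8, -1.1]
opening: 0.155
grasp_force: 78.1
```

```bash
python3 st.py -1 0 119;python3 - <<'E'
from h import *
from rig import r
f=r.grab_frame('scene');w=r.grab_frame('top')
cv2.imwrite('pics/B.png',np.hstack([cv2.resize(f[160:280,370:470],(400,480),interpolation=2),cv2.resize(w[110:206,165:245],(400,480),interpolation=2)]))
E
```

```text
brk in upright [-16.     0.16 118.69] eul [-0.0001  0.0005  0.0007] F [-0.1  0.9 -1.1] q [ 0.273  0.308  2.152  0.642  0.054 -2.261] op 0.155 9.5
to tcp [629.2 189.9 139.9] d [14.2  4.7  0.3] rv [ 0.0003 -0.0004 -0.0007] rows 0.3
```

View pics/B.png

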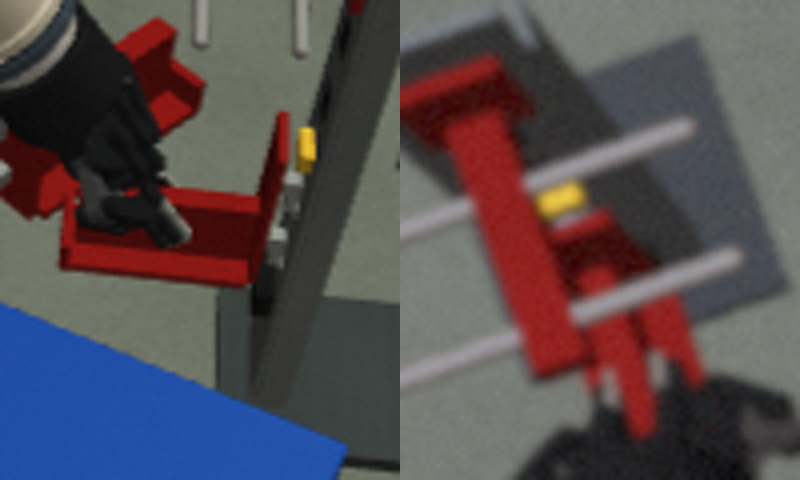

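The hooks are right in front of the slots, with the plate facing the catch and no contact yet. I push in slowly.

>>> {"name": "servo_tool", "arguments": {
  "deltas": [
    {"x": 2,"y": 0.7,"z": 0,"rx": 0,"ry": 0,"rz": 0,"gripper": -1},
    {"x": 4,"y": 1.3,"z": 0,"rx": 0,"ry": 0,"rz": 0,"gripper": -1},
    {"x": 6,"y": 2,"z": 0,"rx": 0,"ry": 0,"rz": 0,"gripper": -1},
    {"x": 8,"y": 2.6,"z": 0,"rx": 0,"ry": 0,"rz": 0,"gripper": -1},
    {"x": 8,"y": 2.6,"z": 0,"rx": 0,"ry": 0,"rz": 0,"gripper": -1}
  ]
}}

```text
clock: 10.1
eef_pos: [623.1, 187.9, 139.7]
tcp_rot: [-3.138, 0.639, -2.808]
contact_force: [-1.2, -0.1, -0.4]
opening: 0.151
grasp_force: 78.3
```

```bash
python3 st.py -1 0 119
```

```text
brk in upright [-7.450e+00  5.000e-02  1.187e+02] eul [-0.0001  0.0005  0.0007] F [-1.2  0.3 -0.4] q [ 0.274  0.318  2.135  0.568  0.06  -2.186] op 0.151 10.1
to tcp [629.2 189.9 139.9] d [6.1 2.  0.3] rv [ 0.0003 -0.0004 -0.0007] rows 0.1
```

>>> {"name": "servo_tool", "arguments": {
  "deltas": [
    {"x": 2,"y": 0.7,"z": 0,"rx": 0,"ry": 0,"rz": 0,"gripper": -1},
    {"x": 4,"y": 1.3,"z": 0,"rx": 0,"ry": 0,"rz": 0,"gripper": -1},
    {"x": 5.5,"y": 1.9,"z": 0,"rx": 0,"ry": 0,"rz": 0,"gripper": -1},
    {"x": 5.5,"y": 1.9,"z": 0,"rx": 0,"ry": 0,"rz": 0,"gripper": -1}
  ]
}}

```text
clock: 10.5
eef_pos: [628.4, 189.7, 139.5]
tcp_rot: [-3.138, 0.639, -2.808]
contact_force: [-3.5, -0.7, -1.8]
opening: 0.155
grasp_force: 78.4
```

```bash
python3 st.py 0 0 112
```

```text
brk in upright [ -1.83   0.15 118.54] eul [-0.0001  0.0008  0.0007] F [-3.6  0.5 -1.8] q [ 0.274  0.325  2.123  0.522  0.064 -2.139] op 0.155 10.5
to tcp [630.2 190.2 132.9] d [ 1.8  0.5 -6.6] rv [ 0.0003 -0.0008 -0.0007] rows 0.1
```

>>> {"name": "servo_tool", "arguments": {
  "deltas": [
    {"x": 0.8,"y": 0.3,"z": 0,"rx": 0,"ry": 0,"rz": 0,"gripper": -1},
    {"x": 1.6,"y": 0.5,"z": 0,"rx": 0,"ry": 0,"rz": 0,"gripper": -1},
    {"x": 1.6,"y": 0.5,"z": 0,"rx": 0,"ry": 0,"rz": 0,"gripper": -1}
  ]
}}

```text
clock: 10.8
eef_pos: [629.0, 189.9, 139.2]
tcp_rot: [-3.139, 0.637, -2.809]
contact_force: [-8.1, -4.0, 2.3]
opening: 0.154
grasp_force: 79.8
```

```bash
python3 st.py 0 0 112
```

```text
brk in upright [-1.2900e+00  1.1000e-01  1.1817e+02] eul [0.0003 0.0021 0.0007] F [-9.  -1.2  2.3] q [ 0.274  0.326  2.121  0.511  0.066 -2.128] op 0.154 10.8
to tcp [630.2 190.2 132.9] d [ 1.2  0.3 -6.3] rv [ 0.0004 -0.0021 -0.0007] rows 0.1
```

>>> {"name": "servo_tool", "arguments": {
  "deltas": [
    {"x": -0.6,"y": -0.2,"z": -1,"rx": 0,"ry": 0,"rz": 0,"gripper": -1},
    {"x": -0.6,"y": -0.2,"z": -2.5,"rx": 0,"ry": 0,"rz": 0,"gripper": -1},
    {"x": -0.6,"y": -0.2,"z": -4,"rx": 0,"ry": 0,"rz": 0,"gripper": -1},
    {"x": -0.6,"y": -0.2,"z": -5.5,"rx": 0,"ry": 0,"rz": 0,"gripper": -1},
    {"x": -0.6,"y": -0.2,"z": -7,"rx": 0,"ry": 0,"rz": 0,"gripper": -1},
    {"x": -0.6,"y": -0.2,"z": -8.5,"rx": 0,"ry": 0,"rz": 0,"gripper": -1},
    {"x": -0.6,"y": -0.2,"z": -8.5,"rx": 0,"ry": 0,"rz": 0,"gripper": -1}
  ]
}}

```text
clock: 11.5
eef_pos: [629.0, 189.8, 131.0]
tcp_rot: [-3.138, 0.638, -2.809]
contact_force: [-4.6, -2.5, 0.4]
opening: 0.147
grasp_force: 78.9
```

```bash
python3 st.py -1.3 0 104
```

```text
brk in upright [ -1.29  -0.   109.98] eul [0.     0.001  0.0004] F [-5.1 -0.9  0.4] q [ 0.274  0.342  2.127  0.733  0.047 -2.351] op 0.147 11.5
to tcp [628.9 189.8 124.9] d [-0.  0. -6.] rv [ 0.0003 -0.0009 -0.0004] rows 0.1
```

>>> {"name": "servo_tool", "arguments": {
  "deltas": [
    {"x": 0,"y": 0,"z": -1.2,"rx": 0,"ry": 0,"rz": 0,"gripper": -1},
    {"x": 0,"y": 0,"z": -2.4,"rx": 0,"ry": 0,"rz": 0,"gripper": -1},
    {"x": 0,"y": 0,"z": -3.6,"rx": 0,"ry": 0,"rz": 0,"gripper": -1},
    {"x": 0,"y": 0,"z": -4.8,"rx": 0,"ry": 0,"rz": 0,"gripper": -1},
    {"x": 0,"y": 0,"z": -6,"rx": 0,"ry": 0,"rz": 0,"gripper": -1},
    {"x": 0,"y": 0,"z": -6,"rx": 0,"ry": 0,"rz": 0,"gripper": -1}
  ]
}}

```text
clock: 12.1
eef_pos: [629.0, 189.7, 125.2]
tcp_rot: [-3.138, 0.639, -2.809]
contact_force: [-8.1, -2.5, 2.8]
opening: 0.152
grasp_force: 79.6
```

```bash
python3 st.py -1.3 0 100
```

```text
brk in upright [-1.2900e+00 -9.0000e-02  1.0424e+02] eul [-0.      0.0006  0.0002] F [-8.5  0.3  2.8] q [ 0.274  0.353  2.13   0.993  0.038 -2.61 ] op 0.152 12.1
to tcp [628.9 189.8 120.9] d [-0.   0.1 -4.3] rv [ 0.0002 -0.0006 -0.0002] rows 0.1
```

>>> {"name": "servo_tool", "arguments": {
  "deltas": [
    {"x": -0.3,"y": -0.1,"z": -0.8,"rx": -0.001,"ry": 0.003,"rz": 0,"gripper": -1},
    {"x": -0.5,"y": -0.2,"z": -1.6,"rx": -0.002,"ry": 0.006,"rz": 0,"gripper": -1},
    {"x": -0.5,"y": -0.2,"z": -2.4,"rx": -0.003,"ry": 0.009,"rz": 0,"gripper": -1},
    {"x": -0.5,"y": -0.2,"z": -3.2,"rx": -0.003,"ry": 0.009,"rz": 0,"gripper": -1},
    {"x": -0.5,"y": -0.2,"z": -3.2,"rx": -0.003,"ry": 0.009,"rz": 0,"gripper": -1}
  ]
}}

```text
clock: 12.6
eef_pos: [629.0, 189.6, 122.7]
tcp_rot: [-3.138, 0.631, -2.808]
contact_force: [-9.0, -2.4, 7.7]
opening: 0.156
grasp_force: 80.1
```

```bash
python3 st.py -1.3 0 100
```

```text
brk in upright [ -1.52  -0.13 101.3 ] eul [-0.0004  0.0088  0.0004] F [-9.3  0.6  7.7] q [ 0.274  0.357  2.125  0.822  0.042 -2.44 ] op 0.156 12.6
to tcp [628.9 189.8 120.9] d [-0.   0.2 -1.7] rv [ 0.0032 -0.0083 -0.0004] rows 0.1
```

>>> {"name": "servo_tool", "arguments": {
  "deltas": [
    {"x": -0.4,"y": -0.1,"z": -0.8,"rx": 0,"ry": 0,"rz": 0,"gripper": -1},
    {"x": -0.6,"y": -0.2,"z": -1.6,"rx": 0,"ry": 0,"rz": 0,"gripper": -1},
    {"x": -0.6,"y": -0.2,"z": -2.4,"rx": 0,"ry": 0,"rz": 0,"gripper": -1},
    {"x": -0.6,"y": -0.2,"z": -2.4,"rx": 0,"ry": 0,"rz": 0,"gripper": -1}
  ]
}}

```text
clock: 13.0
eef_pos: [629.0, 189.6, 120.8]
tcp_rot: [-3.138, 0.632, -2.808]
contact_force: [-8.5, -0.6, 7.8]
opening: 0.152
grasp_force: 80.1
```

```bash
python3 st.py -1.3 0 100; python3 - <<'E'
from h import *
from rig import r
f=r.grab_frame('scene');w=r.grab_frame('top')
print(r.recognise('catch','scene'),r.recognise('catch','top'))
cv2.imwrite('pics/C.png',np.hstack([cv2.resize(f[170:250,400:466],(400,480),interpolation=2),cv2.resize(w[120:200,170:236],(400,480),interpolation=2)]))
E
```

```text
brk in upright [-1.51 -0.18 99.43] eul [-0.0005  0.0078  0.0003] F [-8.2  2.2  7.8] q [ 0.274  0.361  2.127  0.944  0.038 -2.562] op 0.152 13.0
to tcp [628.9 189.8 120.9] d [-0.   0.2  0.2] rv [ 0.0029 -0.0072 -0.0003] rows 0.1
[] []
```

View pics/C.png

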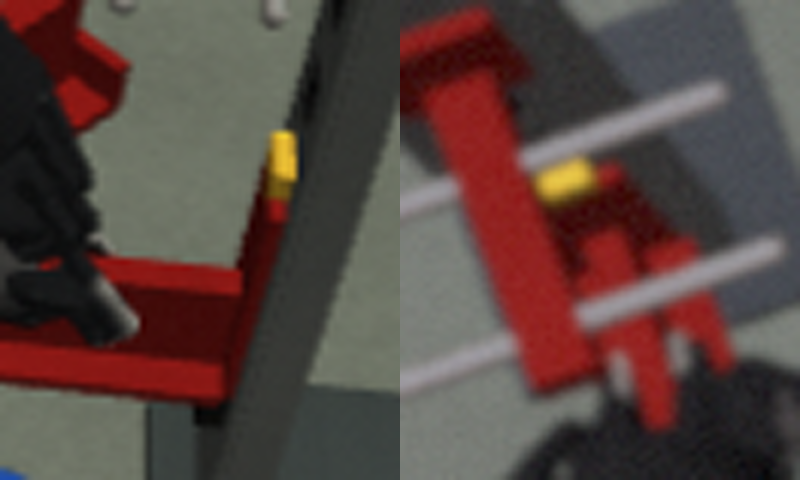

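The yellow catch now stands out over the plate's top edge (scene crop 283,165). I push once more to confirm the hard stop, then release.

>>> {"name": "servo_tool", "arguments": {
  "deltas": [
    {"x": -0.3,"y": 0,"z": -0.8,"rx": 0,"ry": 0,"rz": 0,"gripper": -1},
    {"x": -0.3,"y": 0,"z": -1.5,"rx": 0,"ry": 0,"rz": 0,"gripper": -1},
    {"x": -0.3,"y": 0,"z": -1.5,"rx": 0,"ry": 0,"rz": 0,"gripper": -1}
  ]
}}

```text
clock: 13.5
eef_pos: [629.0, 189.5, 120.2]
tcp_rot: [-3.137, 0.633, -2.808]
contact_force: [-14.5, -3.9, 17.1]
opening: 0.154
grasp_force: 82.1
```

```bash
python3 st.py -1.3 0 100
```

```text
brk in upright [-1.5  -0.32 98.99] eul [-0.0009  0.0062 -0.0001] F [-15.    0.9  17.1] q [ 0.275  0.362  2.128  1.029  0.035 -2.647] op 0.154 13.5
to tcp [628.9 189.8 120.9] d [-0.   0.3  0.7] rv [ 0.0028 -0.0056  0.0001] rows 0.0
```

>>> {"name": "servo_tool", "arguments": {
  "deltas": [
    {"x": 0,"y": 0,"z": 1.2,"rx": 0,"ry": 0,"rz": 0,"gripper": -1},
    {"x": 0,"y": 0,"z": 1.2,"rx": 0,"ry": 0,"rz": 0,"gripper": 0.5},
    {"x": 0,"y": 0,"z": 1.2,"rx": 0,"ry": 0,"rz": 0,"gripper": 0.5},
    {"x": 0,"y": 0,"z": 1.2,"rx": 0,"ry": 0,"rz": 0,"gripper": 0.5},
    {"x": 0,"y": 0,"z": 1.2,"rx": 0,"ry": 0,"rz": 0,"gripper": 0.5},
    {"x": 0,"y": 0,"z": 1.2,"rx": 0,"ry": 0,"rz": 0,"gripper": 0.5},
    {"x": 0,"y": 0,"z": 1.2,"rx": 0,"ry": 0,"rz": 0,"gripper": 0.5}
  ]
}}

```text
clock: 14.2
eef_pos: [628.1, 189.6, 119.2]
tcp_rot: [-3.138, 0.629, -2.808]
contact_force: [-0.3, 0.3, 0.7]
opening: 0.751
grasp_force: 0.0
```

>>> {"name": "servo_tool", "arguments": {
  "deltas": [
    {"x": -6,"y": -2,"z": 8,"rx": 0,"ry": 0,"rz": 0,"gripper": 0.5},
    {"x": -14,"y": -4.7,"z": 20,"rx": 0,"ry": 0,"rz": 0,"gripper": 0.5},
    {"x": -25,"y": -8.4,"z": 35,"rx": 0,"ry": 0,"rz": 0,"gripper": 0.5},
    {"x": -36,"y": -12,"z": 50,"rx": 0,"ry": 0,"rz": 0,"gripper": 0.5},
    {"x": -47,"y": -16,"z": 65,"rx": 0,"ry": 0,"rz": 0,"gripper": 0.5},
    {"x": -58,"y": -19.5,"z": 80,"rx": 0,"ry": 0,"rz": 0,"gripper": 0.5},
    {"x": -75,"y": -25,"z": 90,"rx": 0,"ry": 0,"rz": 0,"gripper": 0.5},
    {"x": -100,"y": -33,"z": 95,"rx": 0,"ry": 0,"rz": 0,"gripper": 0.5},
    {"x": -100,"y": -33,"z": 95,"rx": 0,"ry": 0,"rz": 0,"gripper": 0.5},
    {"x": -100,"y": -33,"z": 95,"rx": 0,"ry": 0,"rz": 0,"gripper": 0.5}
  ]
}}

```text
clock: 15.2
eef_pos: [528.3, 156.6, 214.8]
tcp_rot: [-3.138, 0.631, -2.809]
contact_force: [-0.5, -0.1, 0.2]
opening: 0.751
grasp_force: 0.0
```

```bash
python3 - <<'E'
from h import *
from rig import r
f=r.grab_frame('scene');c=r.camera_params('scene');w=r.grab_frame('wrist');cw=r.camera_params('wrist');s=r.sense()
print(s['eef_pos'],s['contact_force'],s['clock'],s['qpos'].round(2))
T=(UP[0],UP[1],100,UP[3])
o=[]
for im,cc,(x,y,ww,h) in((f,c,(380,170,100,120)),(w,cw,(220,120,220,264))):
    im=im.copy()
    for k in BR: cv2.polylines(im,[(cv2.convexHull(proj(pose(k,*T),cc).astype(np.float32))*16).round().astype(int)],True,(0,255,0),1,shift=4)
    o.append(cv2.resize(im[y:y+h,x:x+ww],(400,480),interpolation=2))
cv2.imwrite('pics/D.png',np.hstack(o))
E
```

```text
[528.88020331 156.79911046 214.54373257] [ 0.19660953 -0.51864333 -0.43905137] 15.3 [ 0.26  0.03  2.26  0.18  0.22 -1.8 ]
```

View pics/D.png

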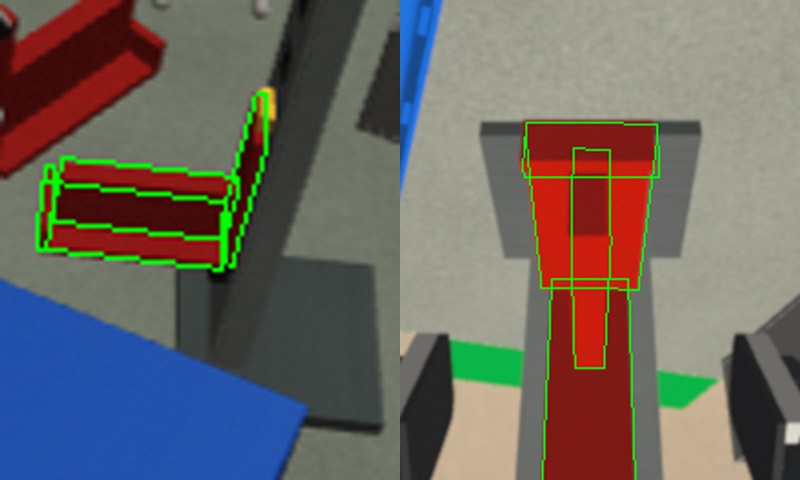

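The outlines at the seat pose lie on the free bracket in both views, so it is hanging home. Unlocked, the buffer would have lifted it by several mm.

```bash
python3 -c "
from rig import r
print(r.sign_off())"
```

```text
the job is handed in; nothing more can be done
None
```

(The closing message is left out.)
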